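# Show the clear stamp to the desk code reader

## Robot

A 6-joint arm with a two-finger parallel gripper is mounted at the origin on the work surface. World frame = base frame: x ahead of the robot, y to its left, z up, the work surface at z = 0. Lengths are in mm, angles in rad, forces in N, time in s.
With the tool pointing down it reaches from about 350 to 775 mm from the base axis. Payload 7.3 kg.
Tool frame: the origin (TCP) lies at the very end of the fingers, on their centre line; the grasp point (between the pads) lies 19 mm behind it; z points along the fingers, y is the line along which they close (so a half turn about z gives the same grasp; the last joint's range is limited). The gripper opens to 92 mm and grips with 3 to 60 N. Pads are 19 mm wide; open, the fingers measure 130 mm over their backs; the gripper's body (75 mm by 190 mm) begins 47 mm behind the grasp point.
Start: joints at [-1.479, 0.342, 1.524, -0, 1.275, -0.146], TCP at [123.693, -510.24, 226.741] pointing down, gripper open.
Joint ranges: [-2.53, 2.53], [-0.77, 2.02], [0.04, 2.7], [-1, 4.14], [0.28, 2.66], [-3.11, 3.11]. Speed limits (rad/s): [2.57, 2.57, 3.14, 3.14, 3.14, 3.14].

## Interface

Orientations are given as [roll, pitch, yaw] about the fixed x, y, z axes, in that order (R = Rz(yaw) Ry(pitch) Rx(roll)).
In Python, from plant import bot gives the robot as it stands.
- The arm moves only by the tool send_rows, never from a script. Its argument "rows" is a list of rows, each an object of numbers: "x", "y", "z": the shift along the tool's x, y, z in units of 0.2 m (1.0 is 0.2 m); "ax", "ay", "az": the turn, a rotation vector about the tool's x, y, z in units of 60 degrees (1.0 is 60 degrees); "jaw": the opening, from -1 (shut) to 1 (fully open), so that 0 is half open. In form: [{"x": .., "y": .., "z": .., "ax": .., "ay": .., "az": .., "jaw": ..}, ...]. A call has exactly 10 rows; each row is the pose to reach, as a shift and turn from the pose commanded when the call began, along the tool's axes at that moment; what a row does not reach only later rows make up. A row lasts 1/8 s, in which the tool goes at most 62.5 mm and 10.7 degrees, less where a joint would pass 70% of its speed; a pose out of reach is approached as far as the arm can. A call with a number of a shift or a turn outside -1 to 1 is refused whole. A call with a gripper value outside its range is refused whole. The fingers move at their own pace and stop on an object; the grip force is fixed at half the most. Time passes only in rows, so rows that repeat a pose let the fingers close, or fill a call up. It gives the time, the measured TCP pose, the force, the opening and the grip force at its end, in the units of the state.
- bot.get_obs(): the state, without advancing time (a new reading comes with each control period).
- bot.capture(name): name is "scene" or "top" or "wrist"; returns (picture, depth): 384x512x3 uint8, red, green, blue; 384x512 float32, mm along the optical axis (not along the pixel's ray), 0 where there is no reading.
- bot.camera_model(name): a dict with "vertical_fov" (degrees; the focal length in pixels is half the picture's height over the tangent of half this angle, whatever the lens; pixels are square), "cx", "cy" (the principal point, pixels), "k1" (the pictures are not rectified: a ray, as slopes to the right and down, at radius r is drawn at 1 + k1 r^2 times it, then the intrinsics apply), "R" (3x3) and "t" (3): a world point X has camera coordinates R X + t; the wrist camera has in their place "T_tool_cam" (4x4, takes a point from camera to tool coordinates, whose origin is the TCP and whose axes are the flange's). Camera axes: x right, y down, z forward; pixel columns grow to the right and rows downward; lengths in mm; the calibration is good to about 2 mm. A picture is of the moment at which its call begins: read the wrist's pose just before it. camera_model takes no time and is no camera call.
- bot.close_job(): hands the job in; it is judged then, once.
The state is a dict: "time": time; "joint_positions": joint angles; "dq": joint speeds; "tau": joint torques, N m; "tool_pos": TCP position; "tcp_rot": TCP orientation; "contact_force": force on the tool from outside, world axes, zero at the start; "moment": the same for the moment, N m; "grip_width": finger opening in mm; "finger_force": force on a finger pad.
Only numpy, scipy, OpenCV 4.12 (cv2) and the standard library are available. Lean on these libraries where they do the work, as an engineer would, in place of code of your own. Each camera call takes 0.05 s, during which the arm holds its last target. There are 200 camera calls.

## Task

Sign out the blue stamp: take the clear acrylic stamp with the blue mount from the stamp tray, touching it only on its two frosted faces and never on the clear ones that its code is read through, and hold it upright in the light of the desk code reader, with a clear face square to the reading window and the code centred on the window, level with it and about 10 cm in front of it. Finish while still holding it there, steady in the gripper and carried by nothing else. Leave the other stamps and desk things as they stand and do not touch the reader.

Things in the scene. Friction and masses are not known exactly. Their poses are not given: they have to be found in the camera images.
- blue_stamp: the stamp to take: clear acrylic block on a blue mount, upright, 62 mm high, about 75 g, any yaw. Its CLEAR faces look along its own +x and -x (24 mm across, a 20 mm square code on each), its white FROSTED grip faces along +y and -y (34 mm across, each 22 mm wide, 13 to 61 mm above the underside). Mount 38 mm (y) by 28 mm (x), 12 mm high. Origin: centre of the underside; z up
- blue_stamp_code (a point): centre of the blue stamp's block, level with the middle of both codes, 37 mm above its underside; axes as the stamp's. The block's top is clear too, with a 6 mm wide blue bar that runs from one frosted face to the other (along y); the frosted faces stand 2 mm proud of the block
- reader: fixed hands-free code reader: round black foot of 100 mm diameter, neck, grey head 84 mm wide and 60 mm deep, 57 to 143 mm above the desk, with a dark red window and two red light bars on its black-rimmed front; green lamp on top, nearer the front. Origin: centre of the foot on the desk; its front and its light look along its own -x, level; z up; place and yaw vary
- reader_window (a point): centre of the reading window (62 mm wide, 50 mm high) on its glass, 30 mm ahead of the reader's origin and 100 mm above the desk; axes as the reader's, so the light runs out along -x and the reading spot is at x = -100 mm
- stamp_tray: fixed open grey desk tray, 210 mm (x) by 300 mm (y), walls 4 mm thick and 28 mm high, floor 4 mm above the desk; six things stand in it in two rows of three, about 95 mm apart, in any order. Origin: centre of the underside; its place and yaw vary
- red_stamp: the same clear acrylic stamp (same size and axes) with a red mount and index bar; stands in the tray, not wanted; origin at the centre of its underside
- green_stamp: the same clear acrylic stamp (same size and axes) with a green mount and index bar; stands in the tray, not wanted; origin at the centre of its underside
- yellow_stamp: the same clear acrylic stamp (same size and axes) with a yellow mount and index bar; stands in the tray, not wanted; origin at the centre of its underside
- date_stamp: self-inking date stamp, grey frame and black grip, 28 x 40 mm, 69 mm high; stands in the tray, not wanted; origin at the centre of its underside
- ink_pad: closed ink pad tin, 58 x 76 mm, 17 mm high, lying in the tray, not wanted; origin at the centre of its underside
- highlighter: yellow highlighter with a black cap, 110 x 25 x 19 mm, lying on the desk before the robot; origin at its underside
- stapler: blue and black stapler, 125 x 34 mm, 38 mm high, on the desk beyond the tray; origin at the centre of its underside
Not all that is in view belongs to the job. Leave any purple look-alike of the blue_stamp alone.

How it is judged:
By the outcome, as a careful person would: the job done as asked, in the order asked, and still so for the second after the job is handed in, while the arm keeps its last pose, push and grip.
It also fails if it takes over 35 s, if anything falls off the work surface, if the arm or the gripper's body presses on something with over 40 N, if the wrist force passes 120 N, or if a joint passes its speed limit or range.

## Working session

There is one attempt and no reset: what is moved stays moved. The work goes in short steps, Python scripts to look and compute and a tool call to move; the robot and the scene stay as the last step left them, time stands still between calls to the robot, and variables do not carry over. Pictures are saved under pics/ and viewed, at most 10 in all, crops included, and the job is handed in when it is done.

Besides the shell and the picture viewer there is one more tool, called after ">>>" as a command line: name --argument value ..., lists and objects as JSON in quotes. send_rows: Moves the arm, as the interface text tells. Its arguments: {"type":"object","properties":{"rows":{"type":"array","items":{"type":"object","properties":{"x":{"type":"number","minimum":-1,"maximum":1},"y":{"type":"number","minimum":-1,"maximum":1},"z":{"type":"number","minimum":-1,"maximum":1},"ax":{"type":"number","minimum":-1,"maximum":1},"ay":{"type":"number","minimum":-1,"maximum":1},"az":{"type":"number","minimum":-1,"maximum":1},"jaw":{"type":"number"}}}}},"required":["rows"]}

```bash
mkdir -p pics; ls
cat > h.py <<'E'
import numpy as np, cv2
from plant import bot
from scipy.spatial.transform import Rotation as Ro
def cam(name,obs=None):
    m=bot.camera_model(name); f=192/np.tan(np.radians(m['vertical_fov'])/2)
    if 'R' in m: R=np.array(m['R']);t=np.array(m['t'])
    else:
        T=np.array(m['T_tool_cam']); W=np.eye(4)
        W[:3,:3]=Ro.from_euler('xyz',obs['tcp_rot']).as_matrix(); W[:3,3]=obs['tool_pos']
        C=np.linalg.inv(W@T); R=C[:3,:3];t=C[:3,3]
    return dict(f=f,cx=m['cx'],cy=m['cy'],k=m['k1'],R=R,t=t)
def rays(c,p):
    p=np.atleast_2d(p).astype(float); K=np.array([[c['f'],0,c['cx']],[0,c['f'],c['cy']],[0,0,1]])
    s=cv2.undistortPoints(p.reshape(-1,1,2),K,np.array([c['k'],0,0,0.]))[:,0]
    return -c['R'].T@c['t'], np.c_[s,np.ones(len(s))]@c['R']
def plane(c,p,z):
    o,d=rays(c,p); return o+d*((z-o[2])/d[:,2])[:,None]
def depthpt(c,p,dep):
    o,d=rays(c,p); return o+d*np.atleast_1d(dep)[:,None]
def proj(c,X):
    q=np.atleast_2d(X)@c['R'].T+c['t']; s=q[:,:2]/q[:,2:]; r2=(s**2).sum(1,keepdims=True)
    return s*(1+c['k']*r2)*c['f']+[c['cx'],c['cy']]
E
python3 - <<'E'
from h import *
o=bot.get_obs(); print(o)
for n in ('scene','top'):
    im,d=bot.capture(n); np.savez(f'{n}.npz',im=im,d=d); print(n,bot.camera_model(n))
    cv2.imwrite(f'pics/{n}0.png',cv2.resize(im[:,:,::-1],(800,600),interpolation=cv2.INTER_CUBIC))
print(bot.camera_model('wrist'))
E
```

```text
pics
{'time': 0.0, 'joint_positions': array([-1.47902168e+00,  3.42734393e-01,  1.52502129e+00, -4.35252237e-05,
        1.27538888e+00, -1.45989577e-01]), 'dq': array([-7.13787261e-04,  1.06932464e-03, -1.07122569e-03, -2.06200478e-03,
        2.16336106e-03,  6.96915846e-05]), 'tau': array([ 2.74768363e-04, -4.31243134e+01, -2.44217330e+01,  7.18441908e-02,
        5.60308888e-02, -1.06371911e-04]), 'tool_pos': array([ 123.62953801, -509.81575881,  226.03741482]), 'tcp_rot': array([-3.14005121e+00, -1.84579958e-04,  2.37776783e-01]), 'contact_force': array([0.5894869 , 0.55800849, 0.73752922]), 'moment': array([-0.03054449,  0.04161697,  0.01799011]), 'finger_force': 0.0, 'grip_width': 91.72655263082382}
scene {'vertical_fov': 51.86159993003969, 'cx': 255.18570884946087, 'cy': 194.3652903382618, 'k1': -0.11554406922719554, 'R': array([[ 0.39983853,  0.91650626,  0.01205895],
       [ 0.59068578, -0.24759016, -0.76797749],
       [-0.7008705 ,  0.31419004, -0.64036331]]), 't': array([-235.22365391, -264.71343233, 1327.16728083])}
top {'vertical_fov': 42.85241807789008, 'cx': 262.6394516759591, 'cy': 189.82514306245903, 'k1': 0.014656036043920866, 'R': array([[ 0.02102622, -0.99977392, -0.00316441],
       [-0.99722372, -0.02074623, -0.07151537],
       [ 0.07143355,  0.00465933, -0.99743448]]), 't': array([ -19.01410687,  585.64711853, 1405.92687976])}
{'vertical_fov': 65.16135023704047, 'cx': 252.27707033056626, 'cy': 193.05290861962223, 'k1': -0.07256512052045744, 'T_tool_cam': array([[-5.58590854e-04, -9.63305745e-01, -2.68405904e-01,
         7.16599348e+01],
       [ 9.99999716e-01, -6.74116665e-04,  3.38255457e-04,
         5.56877543e-01],
       [-5.06780318e-04, -2.68405639e-01,  9.63305848e-01,
        -1.57904586e+02],
       [ 0.00000000e+00,  0.00000000e+00,  0.00000000e+00,
         1.00000000e+00]])}
```

View pics/top0.png

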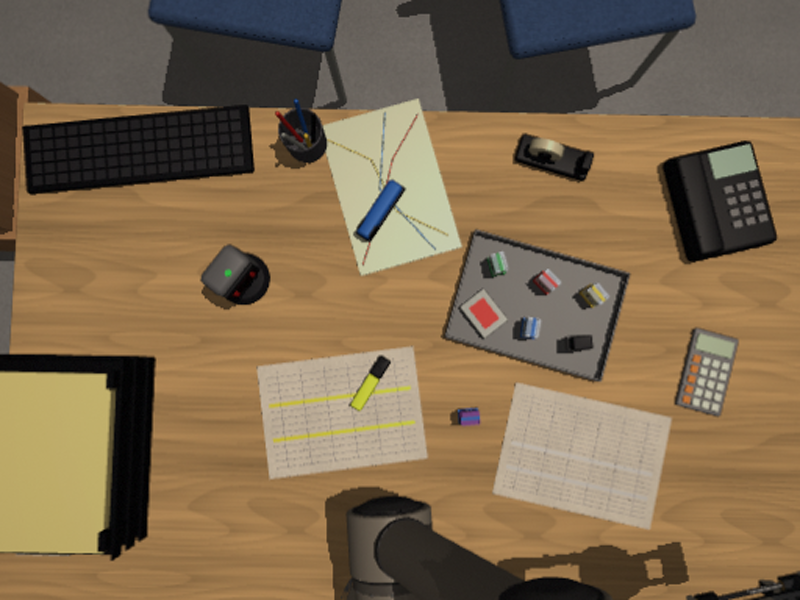

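View pics/scene0.png

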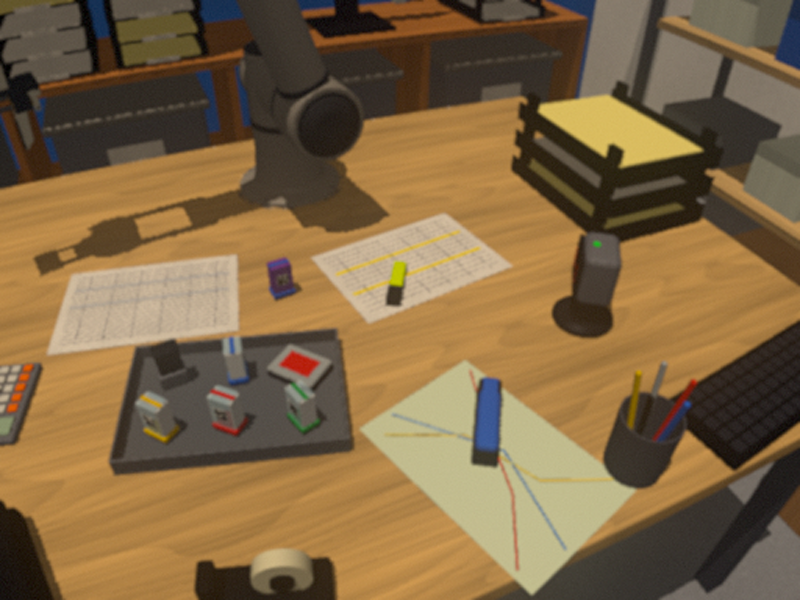

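The top view (800x600) shows these candidates. The blue stamp is in the tray at about (530,327), and the purple look-alike on the desk at (467,416). Red is at (545,281), green at (497,263) and yellow at (596,294). The reader head is at about (240,275), with its red bars facing lower-right. The one at (530,327) fits, as it's the only blue mount in the tray. I'll check that in a crop.

Run:
```python
from h import *
D=np.load('top.npz'); im,d=D['im'],D['d']; S=np.load('scene.npz'); c=cam('top'); cs=cam('scene')
a=cv2.resize(im[185:285,280:400,::-1],(720,600),interpolation=cv2.INTER_CUBIC)
cv2.imwrite('pics/crop1.png',np.ascontiguousarray(a))
hsv=cv2.cvtColor(im,cv2.COLOR_RGB2HSV)
m=cv2.inRange(hsv,(100,80,40),(125,255,255)); m[:, :320]=0;m[:, 365:]=0;m[:190]=0;m[230:]=0
n,l,st,ce=cv2.connectedComponentsWithStats(m); print(st[1:],ce[1:])
for z in (4,10,66): print('blue',z,plane(c,ce[1:],z).round())
# reader head top via depth
o,dd=rays(c,[[x,y] for y in range(384) for x in range(512)])
P=(o+dd*d.reshape(-1)[:,None]).reshape(384,512,3); np.save('Ptop.npy',P)
sub=P[140:205,115:190]; z=sub[...,2]
w=(z>134)&(z<150); q=sub[w]; print('head top',len(q),q.mean(0)); print(cv2.minAreaRect(q[:,:2].astype(np.float32)))
g=cv2.inRange(hsv,(50,150,120),(75,255,255)); ys,xs=np.nonzero(g[140:205,115:190]); print('lamp',xs.mean()+115,ys.mean()+140,plane(c,[[xs.mean()+115,ys.mean()+140]],145))
f=(z>5)&(z<25);print('foot',sub[f].shape, sub[f].mean(0), sub[f].min(0),sub[f].max(0))
r=cv2.inRange(hsv,(0,150,90),(8,255,255))[140:205,115:190]; n,l,st,ce=cv2.connectedComponentsWithStats(r); print(st[1:,4],[plane(c,[e+[115,140]],100).round(1) for e in ce[1:]])
```

```text
[[333 203   4  13  21]
 [339 204   4  13  33]
 [336 216   2   1   2]] [[333.95238095 208.95238095]
 [340.66666667 210.21212121]
 [336.5        216.        ]]
blue 4 [[ 535. -218.    4.]
 [ 532. -237.    4.]
 [ 515. -225.    4.]]
blue 10 [[ 535. -217.   10.]
 [ 532. -236.   10.]
 [ 514. -224.   10.]]
blue 66 [[ 533. -209.   66.]
 [ 530. -228.   66.]
 [ 513. -216.   66.]]
head top 607 [616.95753116 311.17027545 141.10868408]
((616.75732421875, 311.5650939941406), (59.64398956298828, 81.7523193359375), 54.19063949584961)
lamp 145.5 174.28571428571428 [[612.08684971 305.98670398 145.        ]]
foot (455, 3) [615.40314347 294.55969495  11.35420599] [539.83199891 211.32905258   5.00280711] [730.53385635 429.30854063  24.58466958]
[2] [array([[581.6, 302. , 100. ]])]
```

View pics/crop1.png

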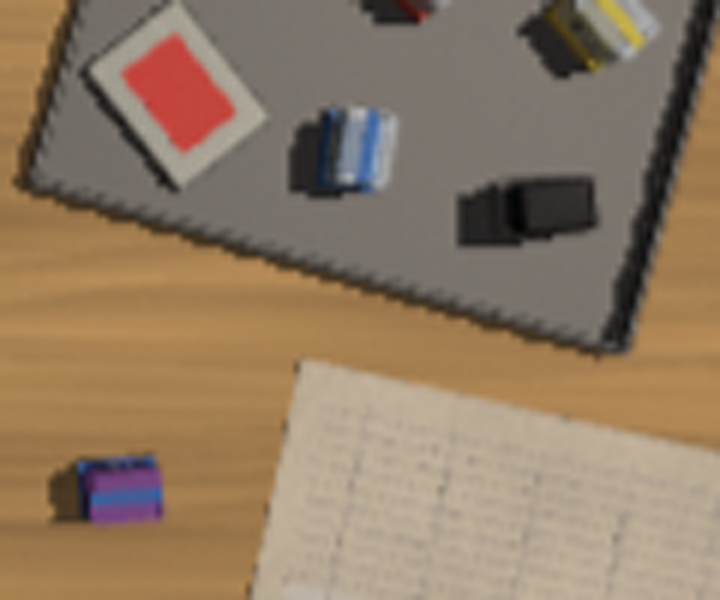

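The crop confirms it: blue mount and bar in the tray at crop (358,150), purple body outside the tray at (120,490), left alone. Moving the wrist camera above the blue stamp.

>>> send_rows --rows '[{"x": 0.15, "y": -0.06}, {"x": 0.35, "y": -0.13}, {"x": 0.6, "y": -0.23}, {"x": 0.85, "y": -0.33}, {"x": 1, "y": -0.385}, {"x": 1, "y": -0.385}, {"x": 1, "y": -0.385}, {"x": 1, "y": -0.385}, {"x": 1, "y": -0.385}, {"x": 1, "y": -0.385}]'

```text
schema error: expected keys x, y, z, ax, ay, az, jaw
```

>>> send_rows --rows '[{"x": 0.15, "y": -0.06, "az": -0.1}, {"x": 0.35, "y": -0.13, "az": -0.2}, {"x": 0.6, "y": -0.23, "az": -0.35}, {"x": 0.85, "y": -0.33, "az": -0.5}, {"x": 1, "y": -0.385, "az": -0.65}, {"x": 1, "y": -0.385, "az": -0.8}, {"x": 1, "y": -0.385, "az": -0.95}, {"x": 1, "y": -0.385, "az": -1}, {"x": 1, "y": -0.385, "az": -1}, {"x": 1, "y": -0.385, "az": -1}]'

```text
schema error: expected keys x, y, z, ax, ay, az, jaw
```

```bash
cat >> h.py <<'E'
def togo(pos,yaw,o):  # tool-frame shift (units) and az for a down-pointing tool
    R=Ro.from_euler('xyz',o['tcp_rot']).as_matrix(); d=R.T@(np.array(pos)-o['tool_pos'])/200
    G=Ro.from_euler('xyz',[np.pi,0,yaw]).as_matrix(); rv=Ro.from_matrix(R.T@G).as_rotvec(degrees=True)/60
    return d.round(3),rv.round(3)
E
python3 - <<'E'
from h import *
o=bot.get_obs(); print(o['time'],o['tool_pos'],o['tcp_rot'],togo([531,-228,190],1.5,o))
E
```

```text
0.1 [ 123.65588777 -509.86040452  226.08888112] [-3.14020387e+00 -2.25801351e-04  2.37745096e-01] (array([ 2.311, -0.89 ,  0.182]), array([-1.000e-03, -1.000e-03, -1.205e+00]))
```

>>> send_rows --rows '[{"x": 0.15, "y": -0.06, "z": 0, "ax": 0, "ay": 0, "az": 0, "jaw": 1}, {"x": 0.35, "y": -0.13, "z": 0, "ax": 0, "ay": 0, "az": 0, "jaw": 1}, {"x": 0.6, "y": -0.23, "z": 0, "ax": 0, "ay": 0, "az": 0, "jaw": 1}, {"x": 0.85, "y": -0.33, "z": 0, "ax": 0, "ay": 0, "az": 0, "jaw": 1}, {"x": 1, "y": -0.385, "z": 0, "ax": 0, "ay": 0, "az": 0, "jaw": 1}, {"x": 1, "y": -0.385, "z": 0, "ax": 0, "ay": 0, "az": 0, "jaw": 1}, {"x": 1, "y": -0.385, "z": 0, "ax": 0, "ay": 0, "az": 0, "jaw": 1}, {"x": 1, "y": -0.385, "z": 0, "ax": 0, "ay": 0, "az": 0, "jaw": 1}, {"x": 1, "y": -0.385, "z": 0, "ax": 0, "ay": 0, "az": 0, "jaw": 1}, {"x": 1, "y": -0.385, "z": 0, "ax": 0, "ay": 0, "az": 0, "jaw": 1}]'

```text
time: 1.35
tool_pos: [299.5, -388.6, 226.7]
tcp_rot: [3.142, 0.0, 0.237]
contact_force: [0.2, -0.2, 0.1]
grip_width: 92.0
finger_force: 0.0
```

>>> send_rows --rows '[{"x": 0.15, "y": -0.06, "z": 0, "ax": 0, "ay": 0, "az": -0.1, "jaw": 1}, {"x": 0.35, "y": -0.13, "z": 0, "ax": 0, "ay": 0, "az": -0.2, "jaw": 1}, {"x": 0.6, "y": -0.23, "z": 0, "ax": 0, "ay": 0, "az": -0.35, "jaw": 1}, {"x": 0.85, "y": -0.33, "z": 0, "ax": 0, "ay": 0, "az": -0.5, "jaw": 1}, {"x": 1, "y": -0.385, "z": 0, "ax": 0, "ay": 0, "az": -0.65, "jaw": 1}, {"x": 1, "y": -0.385, "z": 0, "ax": 0, "ay": 0, "az": -0.8, "jaw": 1}, {"x": 1, "y": -0.385, "z": 0, "ax": 0, "ay": 0, "az": -0.95, "jaw": 1}, {"x": 1, "y": -0.385, "z": 0, "ax": 0, "ay": 0, "az": -1, "jaw": 1}, {"x": 1, "y": -0.385, "z": 0, "ax": 0, "ay": 0, "az": -1, "jaw": 1}, {"x": 1, "y": -0.385, "z": 0, "ax": 0, "ay": 0, "az": -1, "jaw": 1}]'

```text
time: 2.6
tool_pos: [476.1, -266.5, 226.7]
tcp_rot: [-3.142, 0.0, 1.284]
contact_force: [0.9, 0.1, -0.0]
grip_width: 91.6
finger_force: 0.0
```

Run:
```python
from h import *
o=bot.get_obs(); print(o['time'],o['tool_pos'],o['tcp_rot'],togo([531,-228,190],1.5,o))
```

```text
2.6 [ 476.06451526 -266.49032302  226.67586449] [-3.14154032e+00  3.79782981e-05  1.28359885e+00] (array([0.262, 0.209, 0.183]), array([-0.   ,  0.   , -0.207]))
```

>>> send_rows --rows '[{"x": 0.13, "y": 0.1, "z": 0.09, "ax": 0, "ay": 0, "az": -0.1, "jaw": 0.4}, {"x": 0.262, "y": 0.209, "z": 0.183, "ax": 0, "ay": 0, "az": -0.207, "jaw": 0.4}, {"x": 0.262, "y": 0.209, "z": 0.183, "ax": 0, "ay": 0, "az": -0.207, "jaw": 0.4}, {"x": 0.262, "y": 0.209, "z": 0.183, "ax": 0, "ay": 0, "az": -0.207, "jaw": 0.4}, {"x": 0.262, "y": 0.209, "z": 0.183, "ax": 0, "ay": 0, "az": -0.207, "jaw": 0.4}, {"x": 0.262, "y": 0.209, "z": 0.183, "ax": 0, "ay": 0, "az": -0.207, "jaw": 0.4}, {"x": 0.262, "y": 0.209, "z": 0.183, "ax": 0, "ay": 0, "az": -0.207, "jaw": 0.4}, {"x": 0.262, "y": 0.209, "z": 0.183, "ax": 0, "ay": 0, "az": -0.207, "jaw": 0.4}, {"x": 0.262, "y": 0.209, "z": 0.183, "ax": 0, "ay": 0, "az": -0.207, "jaw": 0.4}, {"x": 0.262, "y": 0.209, "z": 0.183, "ax": 0, "ay": 0, "az": -0.207, "jaw": 0.4}]'

```text
time: 3.85
tool_pos: [531.0, -227.8, 190.1]
tcp_rot: [-3.142, 0.0, 1.502]
contact_force: [-0.5, -0.2, -0.4]
grip_width: 64.2
finger_force: 0.0
```

Run:
```python
from h import *
import json
o=bot.get_obs(); im,d=bot.capture('wrist'); c=cam('wrist',o)
np.savez('w1.npz',im=im,d=d,pos=o['tool_pos'],rot=o['tcp_rot'])
print(o['tool_pos'],o['tcp_rot'])
hsv=cv2.cvtColor(im,cv2.COLOR_RGB2HSV)
m=cv2.inRange(hsv,(100,90,40),(125,255,255))
n,l,st,ce=cv2.connectedComponentsWithStats(m)
for i in range(1,n):
    if st[i,4]>30: 
        ys,xs=np.nonzero(l==i); r=cv2.minAreaRect(np.c_[xs,ys].astype(np.float32))
        print(st[i],ce[i],plane(c,[ce[i]],66).round(1),r, d[l==i].mean())
cv2.imwrite('pics/w1.png',cv2.resize(im[:,:,::-1],(800,600),interpolation=cv2.INTER_CUBIC))
```

```text
[ 531.04875981 -227.8407458   190.0864215 ] [-3.14157712e+00  4.09186348e-05  1.50177200e+00]
[ 63  64  15  38 226] [69.84513274 83.22566372] [[ 370.5 -119.    66. ]] ((69.54716491699219, 82.41509246826172), (37.91151428222656, 6.31858491897583), 74.05460357666016) 266.6221
[ 90  66  25  39 233] [106.08583691  87.66523605] [[ 404.3 -126.4   66. ]] ((105.76789855957031, 87.43553161621094), (22.053857803344727, 39.82541275024414), 15.52410888671875) 317.65338
[239 160  34   8 146] [255.42465753 163.31506849] [[ 535.2 -206.    66. ]] ((255.5, 163.5), (7.0, 33.0), 90.0) 335.42285
[238 182  35   8 183] [254.90710383 185.36612022] [[ 533.3 -227.5   66. ]] ((254.9705810546875, 185.38233947753906), (34.36003112792969, 5.215362071990967), 4.39870548248291) 290.0034
```

View pics/w1.png

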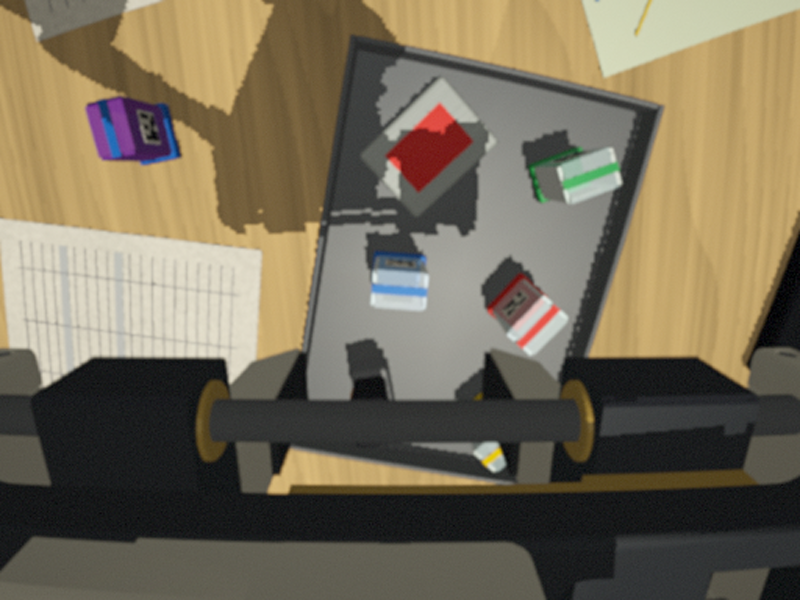

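The wrist view shows the blue bar at (399,290), running left to right, which is roughly the closing direction. The nearest neighbour is the red stamp at (530,315), and the tray wall is at (315,300). Fitting the bar's angle and centre.

Run:
```python
from h import *
W=np.load('w1.npz'); im,d=W['im'],W['d']; c=cam('wrist',dict(tool_pos=W['pos'],tcp_rot=W['rot']))
hsv=cv2.cvtColor(im,cv2.COLOR_RGB2HSV).astype(int)
m=cv2.inRange(hsv.astype(np.uint8),(98,60,40),(127,255,255))
def fit(y0,y1,z):
    ys,xs=np.nonzero(m[y0:y1,232:280]); p=np.c_[xs+232,ys+y0]; X=plane(c,p,z)[:,:2]
    cols=np.unique(p[:,0]); line=np.array([plane(c,[[x,p[p[:,0]==x,1].mean()]],z)[0,:2] for x in cols[2:-2]])
    s=np.polyfit(line[:,0],line[:,1],1); r=X[:,0]
    e=plane(c,[[cols[0]-.5,(y0+y1)/2],[cols[-1]+.5,(y0+y1)/2]],z)
    print('line angle deg',np.degrees(np.arctan(s[0])),'mid',e[:,:2].mean(0),'len',np.ptp(e[:,0]),'y at mid',np.polyval(s,e[:,0].mean()))
fit(178,194,66); fit(156,178,16)
# tray wall and red stamp clearance along closing axis
dep=d; 
o,dd=rays(c,[[x,y] for y in range(384) for x in range(512)]); P=(o+dd*d.reshape(-1)[:,None]).reshape(384,512,3)
q=P[120:225,150:360].reshape(-1,3); s=(abs(q[:,1]+227.5)<16)&(q[:,2]>9)&(abs(q[:,0]-533)<110); q=q[s]
h,e=np.histogram(q[:,0],np.arange(430,640,6)); print([(int(b),int(n),int(q[(q[:,0]>=b)&(q[:,0]<b+6),2].max())) for b,n in zip(e,h) if n])
```

```text
line angle deg -8.246450873232726 mid [ 533.79407704 -228.13439963] len 34.77390287736705 y at mid -227.4290742161537
line angle deg -8.823506632502957 mid [ 534.3392164  -218.85367685] len 39.13642530741026 y at mid -216.74091885229933
[(466, 26, 28), (472, 110, 29), (478, 27, 28), (490, 10, 194), (496, 9, 193), (508, 3, 15), (514, 106, 69), (520, 221, 68), (526, 217, 68), (532, 223, 68), (538, 215, 68), (544, 209, 68), (550, 50, 67), (562, 12, 194), (568, 5, 193), (610, 9, 36), (616, 161, 67), (622, 69, 67), (628, 8, 64)]
```

>>> send_rows --rows '[{"x": 0.002, "y": 0.014, "z": 0.1, "ax": 0, "ay": 0, "az": 0.04, "jaw": 0.18}, {"x": 0.002, "y": 0.014, "z": 0.25, "ax": 0, "ay": 0, "az": 0.076, "jaw": 0.18}, {"x": 0.002, "y": 0.014, "z": 0.38, "ax": 0, "ay": 0, "az": 0.076, "jaw": 0.18}, {"x": 0.002, "y": 0.014, "z": 0.45, "ax": 0, "ay": 0, "az": 0.076, "jaw": 0.18}, {"x": 0.002, "y": 0.014, "z": 0.45, "ax": 0, "ay": 0, "az": 0.076, "jaw": 0.18}, {"x": 0.002, "y": 0.014, "z": 0.45, "ax": 0, "ay": 0, "az": 0.076, "jaw": 0.18}, {"x": 0.002, "y": 0.014, "z": 0.45, "ax": 0, "ay": 0, "az": 0.076, "jaw": 0.18}, {"x": 0.002, "y": 0.014, "z": 0.45, "ax": 0, "ay": 0, "az": 0.076, "jaw": 0.18}, {"x": 0.002, "y": 0.014, "z": 0.45, "ax": 0, "ay": 0, "az": 0.076, "jaw": 0.18}, {"x": 0.002, "y": 0.014, "z": 0.45, "ax": 0, "ay": 0, "az": 0.076, "jaw": 0.18}]'

```text
time: 5.15
tool_pos: [533.9, -227.7, 100.2]
tcp_rot: [3.141, 0.0, 1.422]
contact_force: [-1.1, 0.5, -0.5]
grip_width: 54.0
finger_force: 0.0
```

Run:
```python
from h import *
o=bot.get_obs(); im,d=bot.capture('wrist'); c=cam('wrist',o); print(o['tool_pos'],o['tcp_rot'],o['grip_width'])
a=im.copy()
for p in proj(c,[o['tool_pos']]): cv2.circle(a,tuple(int(v) for v in p),3,(255,0,255),1)
hsv=cv2.cvtColor(im,cv2.COLOR_RGB2HSV); m=cv2.inRange(hsv,(98,60,40),(127,255,255)); n,l,st,ce=cv2.connectedComponentsWithStats(m)
for i in range(1,n):
    if st[i,4]<60: continue
    ys,xs=np.nonzero(l==i); cols=np.unique(xs)[3:-3]
    if len(cols)<5: continue
    L=np.array([plane(c,[[x,ys[xs==x].mean()]],66)[0,:2] for x in cols]); s=np.polyfit(L[:,0],L[:,1],1)
    e=plane(c,[[xs.min()-.5,ys.mean()],[xs.max()+.5,ys.mean()]],66)
    print(st[i],ce[i],'mid66',e.mean(0).round(1),'len',np.ptp(e[:,0]).round(1),'ang',np.degrees(np.arctan(s[0])).round(2))
cv2.imwrite('pics/w2.png',cv2.resize(a[:,:,::-1],(800,600),interpolation=cv2.INTER_CUBIC))
```

```text
[ 533.85811923 -227.67153867  100.22189343] [3.14145864e+00 1.24737966e-04 1.42212268e+00] 54.02093961866328
[ 28  70  33  53 522] [47.1091954 97.2816092] mid66 [ 414.4 -127.6   66. ] len 22.4 ang 22.6
[229 179  47  22 591] [251.97461929 187.46192893] mid66 [ 536.7 -206.2   66. ] len 30.7 ang -8.69
[228 215  49   8 325] [252.39076923 218.18769231] mid66 [ 533.4 -227.5   66. ] len 33.0 ang -8.06
```

View pics/w2.png

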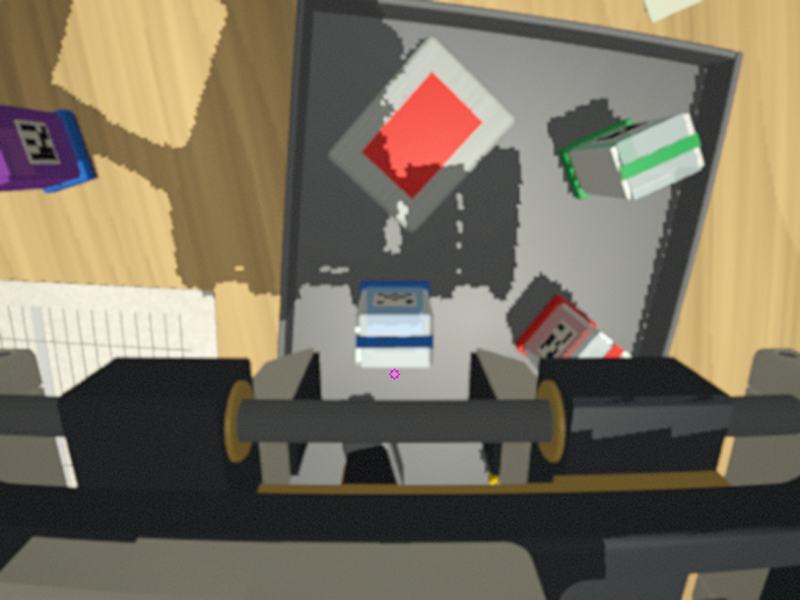

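The bar is centred under the TCP (533.4,-227.5) and its angle is confirmed, with both sides clear. Descending and closing.

>>> send_rows --rows '[{"x": 0, "y": 0, "z": 0.08, "ax": 0, "ay": 0, "az": 0, "jaw": 0.18}, {"x": 0, "y": 0, "z": 0.18, "ax": 0, "ay": 0, "az": 0, "jaw": 0.18}, {"x": 0, "y": 0, "z": 0.28, "ax": 0, "ay": 0, "az": 0, "jaw": 0.18}, {"x": 0, "y": 0, "z": 0.34, "ax": 0, "ay": 0, "az": 0, "jaw": 0.18}, {"x": 0, "y": 0, "z": 0.366, "ax": 0, "ay": 0, "az": 0, "jaw": 0.18}, {"x": 0, "y": 0, "z": 0.366, "ax": 0, "ay": 0, "az": 0, "jaw": 0.18}, {"x": 0, "y": 0, "z": 0.366, "ax": 0, "ay": 0, "az": 0, "jaw": 0.0}, {"x": 0, "y": 0, "z": 0.366, "ax": 0, "ay": 0, "az": 0, "jaw": -0.15}, {"x": 0, "y": 0, "z": 0.366, "ax": 0, "ay": 0, "az": 0, "jaw": -0.3}, {"x": 0, "y": 0, "z": 0.366, "ax": 0, "ay": 0, "az": 0, "jaw": -1}]'

```text
time: 6.45
tool_pos: [534.1, -227.8, 27.3]
tcp_rot: [3.141, 0.0, 1.422]
contact_force: [-0.6, 1.3, 2.0]
grip_width: 33.8
finger_force: 30.0
```

>>> send_rows --rows '[{"x": 0, "y": 0, "z": 0, "ax": 0, "ay": 0, "az": 0, "jaw": -1}, {"x": 0, "y": 0, "z": 0, "ax": 0, "ay": 0, "az": 0, "jaw": -1}, {"x": 0, "y": 0, "z": -0.03, "ax": 0, "ay": 0, "az": 0, "jaw": -1}, {"x": 0, "y": 0, "z": -0.1, "ax": 0, "ay": 0, "az": 0, "jaw": -1}, {"x": 0, "y": 0, "z": -0.2, "ax": 0, "ay": 0, "az": 0, "jaw": -1}, {"x": 0, "y": 0, "z": -0.35, "ax": 0, "ay": 0, "az": 0, "jaw": -1}, {"x": 0, "y": 0, "z": -0.5, "ax": 0, "ay": 0, "az": 0, "jaw": -1}, {"x": 0, "y": 0, "z": -0.6, "ax": 0, "ay": 0, "az": 0, "jaw": -1}, {"x": 0, "y": 0, "z": -0.6, "ax": 0, "ay": 0, "az": 0, "jaw": -1}, {"x": 0, "y": 0, "z": -0.6, "ax": 0, "ay": 0, "az": 0, "jaw": -1}]'

```text
time: 7.7
tool_pos: [533.4, -227.4, 146.3]
tcp_rot: [-3.141, -0.0, 1.422]
contact_force: [0.7, 0.3, -0.3]
grip_width: 33.8
finger_force: 30.0
```

Gripped at 33.8 mm (34 expected) and lifted. Carrying it towards the reading spot, raised.

>>> send_rows --rows '[{"x": 0.1, "y": -0.01, "z": -0.1, "ax": 0, "ay": 0, "az": 0, "jaw": -1}, {"x": 0.25, "y": -0.04, "z": -0.2, "ax": 0, "ay": 0, "az": 0, "jaw": -1}, {"x": 0.45, "y": -0.06, "z": -0.27, "ax": 0, "ay": 0, "az": 0, "jaw": -1}, {"x": 0.65, "y": -0.09, "z": -0.27, "ax": 0, "ay": 0, "az": 0, "jaw": -1}, {"x": 0.85, "y": -0.12, "z": -0.27, "ax": 0, "ay": 0, "az": 0, "jaw": -1}, {"x": 1, "y": -0.14, "z": -0.27, "ax": 0, "ay": 0, "az": 0, "jaw": -1}, {"x": 1, "y": -0.14, "z": -0.27, "ax": 0, "ay": 0, "az": 0, "jaw": -1}, {"x": 1, "y": -0.14, "z": -0.27, "ax": 0, "ay": 0, "az": 0, "jaw": -1}, {"x": 1, "y": -0.14, "z": -0.27, "ax": 0, "ay": 0, "az": 0, "jaw": -1}, {"x": 1, "y": -0.14, "z": -0.27, "ax": 0, "ay": 0, "az": 0, "jaw": -1}]'

```text
time: 8.95
tool_pos: [535.8, -26.5, 200.7]
tcp_rot: [-3.141, 0.0, 1.421]
contact_force: [-0.3, 0.1, -1.0]
grip_width: 33.7
finger_force: 30.0
```

>>> send_rows --rows '[{"x": 0.1, "y": -0.01, "z": 0, "ax": 0, "ay": 0, "az": 0.06, "jaw": -1}, {"x": 0.25, "y": -0.04, "z": 0, "ax": 0, "ay": 0, "az": 0.15, "jaw": -1}, {"x": 0.45, "y": -0.06, "z": 0, "ax": 0, "ay": 0, "az": 0.25, "jaw": -1}, {"x": 0.65, "y": -0.09, "z": 0, "ax": 0, "ay": 0, "az": 0.35, "jaw": -1}, {"x": 0.85, "y": -0.12, "z": 0, "ax": 0, "ay": 0, "az": 0.42, "jaw": -1}, {"x": 1, "y": -0.14, "z": 0, "ax": 0, "ay": 0, "az": 0.455, "jaw": -1}, {"x": 1, "y": -0.14, "z": 0, "ax": 0, "ay": 0, "az": 0.455, "jaw": -1}, {"x": 1, "y": -0.14, "z": 0, "ax": 0, "ay": 0, "az": 0.455, "jaw": -1}, {"x": 1, "y": -0.14, "z": 0, "ax": 0, "ay": 0, "az": 0.455, "jaw": -1}, {"x": 1, "y": -0.14, "z": 0, "ax": 0, "ay": 0, "az": 0.455, "jaw": -1}]'

```text
time: 10.2
tool_pos: [537.9, 175.3, 201.0]
tcp_rot: [3.141, 0.0, 0.944]
contact_force: [0.0, 0.1, -0.6]
grip_width: 34.0
finger_force: 30.0
```

Run:
```python
from h import *
o=bot.get_obs(); im,d=bot.capture('wrist'); print(o['time'],o['tool_pos'],o['tcp_rot'],o['grip_width'])
np.savez('w3.npz',im=im,d=d,pos=o['tool_pos'],rot=o['tcp_rot'])
print(togo([540.7,206,200],np.radians(54.2),o))
cv2.imwrite('pics/w3.png',cv2.resize(im[:,:,::-1],(800,600),interpolation=cv2.INTER_CUBIC))
```

```text
10.2 [537.88711491 175.3157343  200.97204038] [3.14140969e+00 5.96288659e-05 9.44452375e-01] 34.01649089204542
(array([ 0.133, -0.079,  0.005]), array([ 0.   ,  0.   , -0.001]))
```

View pics/w3.png

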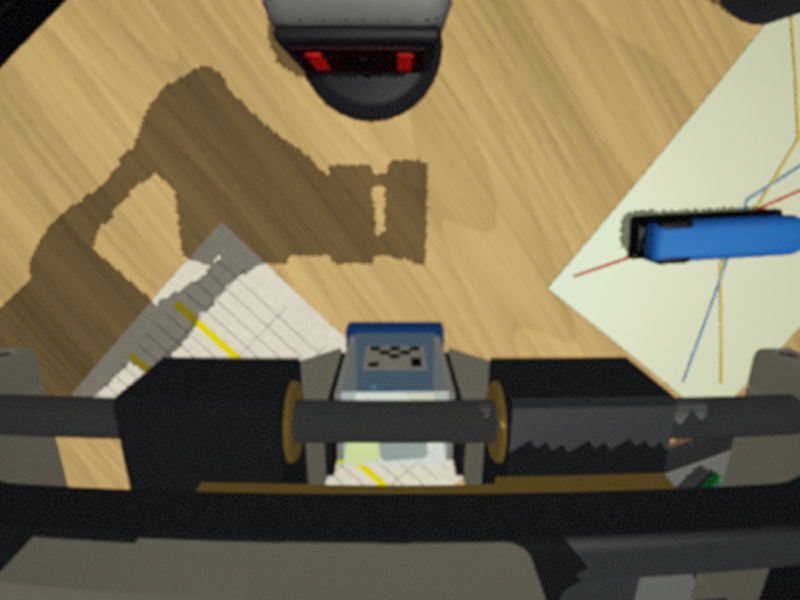

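The wrist view shows the stamp upright in the pads at (395,380) with its code face toward the reader. The reader's front has red bars at (317,62) and (405,61), and its rim edge is at y≈35. Refining the reader pose from this view and the scene camera.

Run:
```python
from h import *
W=np.load('w3.npz'); im,d=W['im'],W['d']; c=cam('wrist',dict(tool_pos=W['pos'],tcp_rot=W['rot']))
g=np.array([[x,y] for y in range(384) for x in range(512)]); o,dd=rays(c,g); P=(o+dd*d.reshape(-1)[:,None]).reshape(384,512,3)
hsv=cv2.cvtColor(im,cv2.COLOR_RGB2HSV)
r=(cv2.inRange(hsv,(0,170,120),(8,255,255))|cv2.inRange(hsv,(172,170,120),(180,255,255))); r[80:]=0
n,l,st,ce=cv2.connectedComponentsWithStats(r); B=[]
for i in range(1,n):
    if st[i,4]>15: q=np.median(P[l==i],0); B.append(q); print('bar',st[i],ce[i],q.round(1),P[l==i].min(0).round(1),P[l==i].max(0).round(1))
v=B[1]-B[0]; n2=np.array([v[1],-v[0]]); print('bar dir deg',np.degrees(np.arctan2(v[1],v[0])),'len',np.hypot(*v[:2]),'mid',(B[0]+B[1])/2)
# front vertical points: z 60..140 in region
S=P[:70,160:300].reshape(-1,3); v=S[:,2]
t=S[(v>136)&(v<150)]; print('top n',len(t),t[:,2].mean(), cv2.minAreaRect(t[:,:2].astype(np.float32)))
f=S[(v>65)&(v<132)]; mu=f[:,:2].mean(0); u,s,vt=np.linalg.svd(f[:,:2]-mu,full_matrices=False); print('front n',len(f),mu,np.degrees(np.arctan2(vt[0,1],vt[0,0])),s/np.sqrt(len(f)))
# foot: desk-level dark edge arc at depth z ~3-20
S=P[:90,150:300].reshape(-1,3); k=S[(S[:,2]>4)&(S[:,2]<22)]; print('foot z',len(k),k[:,2].mean())
h=cv2.convexHull(k[:,:2].astype(np.float32))[:,0]
cen=np.array([616,311.]); 
from scipy.optimize import least_squares
# arc: hull points on front side
h=h[(h-cen)@np.array([-.585,-.811])>5]; print(len(h), least_squares(lambda p:np.hypot(*(h-p).T)-50,cen,loss='soft_l1').x)
# top camera: head-top rectangle & lamp again
Q=np.load('Ptop.npy')[140:205,115:190]; z=Q[...,2]; T=np.load('top.npz')['im'][140:205,115:190]
hs=cv2.cvtColor(T,cv2.COLOR_RGB2HSV); w=((z>130)&(z<152)).astype(np.uint8); cn=max(cv2.findContours(w,0,1)[0],key=len)[:,0]+[115,140]
ct=cam('top'); print('top rect@143',cv2.minAreaRect(plane(ct,cn,143)[:,:2].astype(np.float32)))
```

```text
bar [196  33  13  11  73] [202.57534247  37.76712329] [580.9 300.2 106.2] [578.  298.4  88.4] [583.5 302.3 118.1]
bar [255  34   9  10  71] [258.85915493  38.14084507] [616.  274.  107.9] [613.5 272.3  86.3] [618.4 276.5 118.5]
bar dir deg -36.65413352820615 len 43.7519836034056 mid [598.41924928 287.09815097 107.04659736]
top n 1975 139.29021220486925 ((604.4695434570312, 294.8450012207031), (15.90629768371582, 79.2293930053711), 53.8733024597168)
front n 1738 [599.86198965 287.45278971] 144.78192112209902 [21.27088579  2.14739338]
foot z 2043 13.664170464969578
30 [616.51442933 311.99252278]
top rect@143 ((615.7765502929688, 309.162353515625), (60.74213409423828, 82.46146392822266), 53.89811706542969)
```

The estimates agree: window at (598.7,287.4,100), reader yaw ≈54.0°, and reading spot (539.9,206.5,100). Moving there.

>>> send_rows --rows '[{"x": 0.06, "y": -0.04, "z": 0.03, "ax": 0, "ay": 0, "az": 0, "jaw": -1}, {"x": 0.11, "y": -0.07, "z": 0.1, "ax": 0, "ay": 0, "az": 0, "jaw": -1}, {"x": 0.132, "y": -0.083, "z": 0.2, "ax": 0, "ay": 0, "az": 0.002, "jaw": -1}, {"x": 0.132, "y": -0.083, "z": 0.32, "ax": 0, "ay": 0, "az": 0.002, "jaw": -1}, {"x": 0.132, "y": -0.083, "z": 0.43, "ax": 0, "ay": 0, "az": 0.002, "jaw": -1}, {"x": 0.132, "y": -0.083, "z": 0.52, "ax": 0, "ay": 0, "az": 0.002, "jaw": -1}, {"x": 0.132, "y": -0.083, "z": 0.574, "ax": 0, "ay": 0, "az": 0.002, "jaw": -1}, {"x": 0.132, "y": -0.083, "z": 0.574, "ax": 0, "ay": 0, "az": 0.002, "jaw": -1}, {"x": 0.132, "y": -0.083, "z": 0.574, "ax": 0, "ay": 0, "az": 0.002, "jaw": -1}, {"x": 0.132, "y": -0.083, "z": 0.574, "ax": 0, "ay": 0, "az": 0.002, "jaw": -1}]'

```text
time: 11.5
tool_pos: [540.1, 207.5, 86.8]
tcp_rot: [3.141, -0.001, 0.944]
contact_force: [-0.6, 0.9, -1.4]
grip_width: 33.8
finger_force: 30.0
```

Run:
```python
from h import *
o=bot.get_obs(); print(o['time'],o['tool_pos'],o['tcp_rot'],o['grip_width'],togo([539.9,206.5,86.2],np.radians(54),o))
y=np.radians(54); X=np.array([np.cos(y),np.sin(y),0]); Y=np.array([-np.sin(y),np.cos(y),0]); C=np.array([539.9,206.5,100])
win=C+100*X
def mark(im,c,s):
    a=cv2.resize(im[:,:,::-1],None,fx=s,fy=s,interpolation=cv2.INTER_CUBIC)
    box=[C+sx*14*X+sy*19*Y+[0,0,z] for z in (-37,-25) for sx,sy in ((1,1),(1,-1),(-1,-1),(-1,1))]
    for p in box+[win+sy*31*Y+[0,0,sz*25] for sy in (1,-1) for sz in (1,-1)]:
        q=proj(c,[p])[0]; cv2.circle(a,tuple(int(v*s+s/2) for v in q),3,(255,0,255),1)
    return a
im,d=bot.capture('scene'); c=cam('scene'); p=proj(c,[C])[0]; a=mark(im,c,6); px=int(p[0]*6),int(p[1]*6)
im2,d2=bot.capture('wrist'); c2=cam('wrist',o)
np.savez('w4.npz',im=im2,d=d2,pos=o['tool_pos'],rot=o['tcp_rot']); np.savez('s4.npz',im=im,d=d)
A=a[px[1]-250:px[1]+250,px[0]-250:px[0]+430]
cv2.imwrite('pics/s4.png',A); cv2.imwrite('pics/w4.png',mark(im2,c2,1.5625))
```

```text
11.5 [540.14856924 207.52745262  86.836782  ] [ 3.14058003e+00 -1.09446188e-03  9.43626045e-01] 33.8057931715354 (array([-0.005,  0.002,  0.003]), array([ 0.001, -0.001,  0.001]))
```

View pics/s4.png

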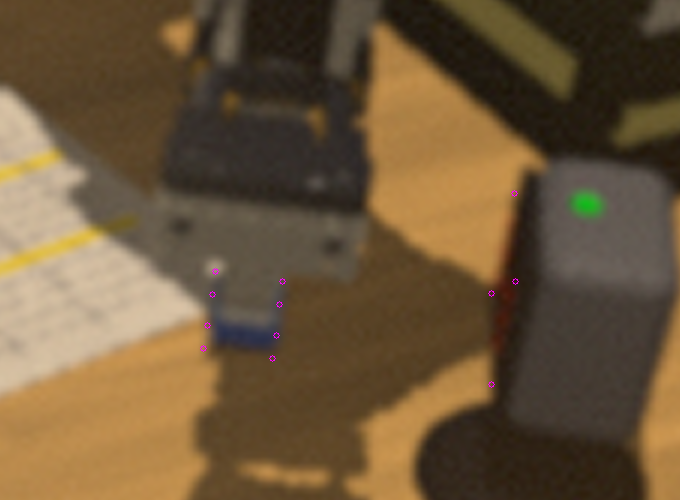

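View pics/w4.png

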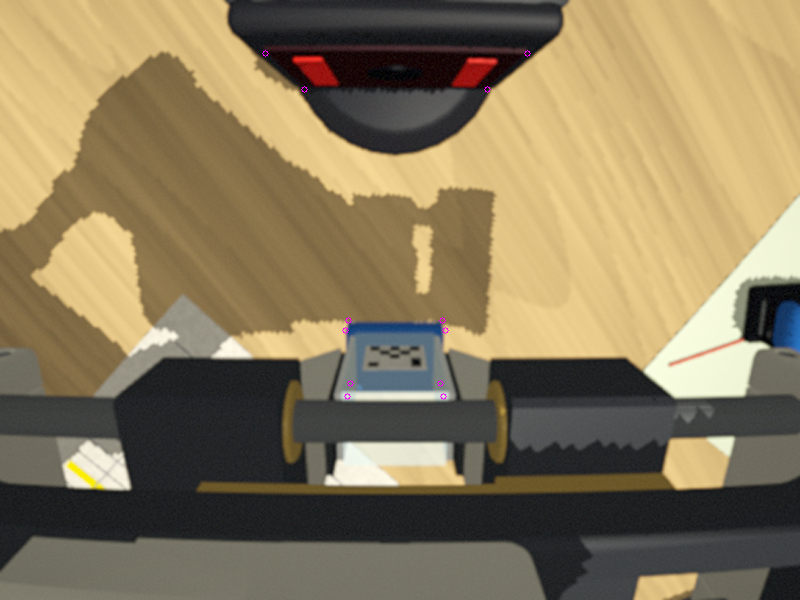

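Both views show the stamp upright at the spot. In the wrist view, the stamp centre (396) is in line with the bar midpoint (395.5). The scene overlay puts the mount a few mm higher than predicted, so I'm checking its height and any tilt with depth, relative to the reader.

Run:
```python
from h import *
y=np.radians(54); X=np.array([np.cos(y),np.sin(y),0]); Y=np.array([-np.sin(y),np.cos(y),0]); C=np.array([539.9,206.5,100])
M=np.array([X,Y,[0,0,1]])
for n in ('s4','w4'):
    W=np.load(n+'.npz'); im,d=W['im'],W['d']; c=cam('scene') if n=='s4' else cam('wrist',dict(tool_pos=W['pos'],tcp_rot=W['rot']))
    hsv=cv2.cvtColor(im,cv2.COLOR_RGB2HSV); p=proj(c,[C-[0,0,30]])[0]; R=20 if n=='s4' else 60
    m=cv2.inRange(hsv,(100,90,30),(128,255,255)); k=np.zeros_like(m); k[int(p[1]-R):int(p[1]+R),int(p[0]-R):int(p[0]+R)]=1; m*=k
    ys,xs=np.nonzero(m); g=np.c_[xs,ys]; P=(depthpt(c,g,d[ys,xs])-C)@M.T; P=P[(d[ys,xs]>0)]
    print(n,len(P),'bbox px',xs.min(),xs.max(),ys.min(),ys.max(),'pct local',np.percentile(P,[2,10,50,90,98],axis=0).round(1).tolist())
    e=[[proj(c,[C+sx*14*X+sy*19*Y+[0,0,z]])[0].round(1).tolist() for z in (-37,-25)] for sx,sy in ((1,1),(1,-1),(-1,-1),(-1,1))]; print(e)
    gg=np.array([[a,b] for b in range(384) for a in range(512)]); Q=(depthpt(c,gg,d.reshape(-1))-C)@M.T
    t=(Q[:,0]>105)&(Q[:,0]<155)&(abs(Q[:,1])<35)&(abs(Q[:,2]-43)<15)
    print('reader top z',Q[t,2].size and (np.median(Q[t,2]))+100)
    fz=(Q[:,0]>80)&(Q[:,0]<112)&(abs(Q[:,1])<45)&(abs(Q[:,2])<22); print('front x',Q[fz,0].size and np.median(Q[fz,0]))
    # desk near
    t=(abs(Q[:,0]-40)<25)&(abs(Q[:,1])<40)&(abs(Q[:,2]+100)<12); print('desk z',np.median(Q[t,2])+100 if t.any() else None)
    if n=='w4':
        f=(Q[:,0]>3)&(Q[:,0]<22)&(abs(Q[:,1])<9)&(Q[:,2]>-18)&(Q[:,2]<18); s=np.polyfit(Q[f,2],Q[f,0],1); t=np.polyfit(Q[f,1],Q[f,0],1); print('clear face',f.sum(),'x at code',np.polyval(s,0),'tilt deg',np.degrees(np.arctan(s[0])),'yaw',np.degrees(np.arctan(t[0])),Q[f].mean(0))
        r=(cv2.inRange(hsv,(0,170,120),(8,255,255))|cv2.inRange(hsv,(172,170,120),(180,255,255))); r[75:]=0
        nn,l,st,ce=cv2.connectedComponentsWithStats(r)
        print('bars',[(np.median(Q[(l==i).ravel()],0).round(1)) for i in range(1,nn) if st[i,4]>30])
```

```text
s4 5 bbox px 321 328 177 178 pct local [[-7.1, -23.0, -26.8], [-6.4, -22.3, -26.7], [4.9, -20.8, -26.0], [8.7, -20.3, -24.5], [9.4, -20.1, -23.9]]
[[[330.3, 172.4], [331.0, 168.5]], [[329.3, 181.5], [329.9, 177.5]], [[317.8, 179.8], [318.4, 175.9]], [[319.2, 170.8], [319.8, 167.0]]]
reader top z 143.3855192383861
front x 103.47260699538703
desk z 0.22907323065521723
w4 437 bbox px 222 282 207 249 pct local [[12.3, -16.9, -30.3], [13.0, -14.1, -29.3], [14.4, 1.0, -25.1], [15.0, 14.9, -23.8], [15.1, 17.6, 22.5]]
[[[222.8, 204.7], [220.9, 210.9]], [[282.6, 204.8], [284.5, 210.9]], [[281.3, 245.1], [283.1, 253.4]], [[223.9, 245.0], [222.2, 253.4]]]
reader top z 135.74071023649643
front x 100.29692299916856
desk z 0.09605158085406629
clear face 905 x at code 13.320949162652727 tilt deg 0.7976639549152736 yaw -0.05443722849322869 [13.35457754  0.02819882  2.41535276]
bars [array([100.,  22.,   7.]), array([ 99.7, -21.6,   7.1])]
```

Local to the target, the code is at y≈0 and z≈+0.5 mm, its distance is about 1 mm short, tilt is 0.8° and yaw 0°. Settling with a 1 mm trim back.

>>> send_rows --rows '[{"x": -0.003, "y": 0, "z": 0.002, "ax": 0, "ay": 0, "az": 0, "jaw": -1}, {"x": -0.003, "y": 0, "z": 0.002, "ax": 0, "ay": 0, "az": 0, "jaw": -1}, {"x": -0.003, "y": 0, "z": 0.002, "ax": 0, "ay": 0, "az": 0, "jaw": -1}, {"x": -0.003, "y": 0, "z": 0.002, "ax": 0, "ay": 0, "az": 0, "jaw": -1}, {"x": -0.003, "y": 0, "z": 0.002, "ax": 0, "ay": 0, "az": 0, "jaw": -1}, {"x": -0.003, "y": 0, "z": 0.002, "ax": 0, "ay": 0, "az": 0, "jaw": -1}, {"x": -0.003, "y": 0, "z": 0.002, "ax": 0, "ay": 0, "az": 0, "jaw": -1}, {"x": -0.003, "y": 0, "z": 0.002, "ax": 0, "ay": 0, "az": 0, "jaw": -1}, {"x": -0.003, "y": 0, "z": 0.002, "ax": 0, "ay": 0, "az": 0, "jaw": -1}, {"x": -0.003, "y": 0, "z": 0.002, "ax": 0, "ay": 0, "az": 0, "jaw": -1}]'

```text
time: 12.85
tool_pos: [539.3, 206.9, 85.7]
tcp_rot: [3.142, 0.0, 0.944]
contact_force: [-0.3, -0.1, -1.6]
grip_width: 33.7
finger_force: 30.0
```

Run:
```python
from h import *
o=bot.get_obs(); p=togo([539.9,206.5,86.2],np.radians(54),o); print(o['tool_pos'],o['tcp_rot'],o['grip_width'],o['finger_force'],abs(o['dq']).max(),p)
if abs(p[0]).max()<.01 and o['finger_force']>25: print(bot.close_job())
```

```text
[539.34040758 206.86320211  85.69962871] [3.14153247e+00 3.68318786e-05 9.43600115e-01] 33.69009853682008 29.999839067459106 0.0017189474960074666 (array([ 0.   ,  0.003, -0.003]), array([0.   , 0.   , 0.001]))
the job is handed in; nothing more can be done
None
```

The job is handed in at about 13 s: the blue stamp is held steady by its frosted faces at the reading spot, clear face square to the window, with the code within about 1 mm of the aim point by my measurements; no verdict came back.

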